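# Hang the chain guard and hold the splash shield at the pointer

### The arm

A 7-joint arm with a two-finger parallel gripper is mounted at the origin on the work surface. World frame = base frame: x ahead of the robot, y to its left, z up, the work surface at z = 0. Lengths are in mm, angles in rad, forces in N, time in s.
With the tool pointing down it reaches from about 350 to 900 mm from the base axis. Payload 19.9 kg.
Tool frame: the origin (TCP) lies where the fingers leave the gripper's body, on its centre line; the fingertips stand 97 mm ahead of it and the grasp point (between the pads) lies robot.grip_depth ahead of it (robot.grip_depth is the distance from the TCP to the grasp point, in mm); z points along the fingers, y is the direction in which the jaws open and shut (so a half turn about z gives the same grasp; the last joint's range is limited). The gripper opens to 94 mm and grips with 3 to 60 N. Pads are 16 mm wide; open, the fingers measure 119 mm over their backs; the gripper's body (75 mm by 177 mm) begins 78 mm behind the grasp point.
Start: joints at [-1.27, 0.417, -0.01, 1.614, 0.005, 1.111, -0.053], TCP at [210.066, 588.626, 302.625] pointing down, gripper open.
Joint ranges: [-2.81, 2.81], [-0.39, 2.02], [-1.27, 1.25], [0.06, 2.57], [-1.19, 4.33], [0.19, 2], [-2.82, 2.82]. Speed limits (rad/s): [1.89, 1.89, 2.39, 2.39, 3.01, 3.01, 3.01].

### API

Orientations are given as a unit quaternion [w, x, y, z].
In Python, from rig import robot gives the robot as it stands.
- The arm moves only by the tool carry_out, never from a script. Its argument "commands" is a list of rows, each an object with "hand": the finger opening in mm, from 0 to 94; "slide": the shift along the tool's x, y, z in mm, a list of three; "turn": the turn about the tool's z in rad. A call has 1 to 20 rows; each row shifts and turns the commanded pose from where the row before left it, along the tool's axes as they then stand; what a row does not reach is not made up. A row lasts 1/10 s, in which the tool goes at most 50 mm and 8.59 degrees, less where a joint would pass 70% of its speed; a pose out of reach is approached as far as the arm can. A call is refused whole if a number of a shift passes 50 or a number of a turn 0.15, either way. A call with a gripper value outside its range is refused whole. The fingers move at their own pace and stop on an object; "grip_force" is the grip in N (left out, the last holds). Time passes only in rows, so rows that do not move let the fingers close. It gives the time, the measured TCP pose, the force and the opening at its end, in the units of the state.
- robot.read_state(): the state, without advancing time (a new reading comes with each control period).
- robot.capture(name): name is "scene" or "top" or "wrist"; returns a dict with "color" (420x560x3 uint8, red, green, blue), "fx", "fy", "cx", "cy" (pixels), "rvec" (rotation vector, rad) and "tvec" (3), from world to camera coordinates, as OpenCV has them. Camera axes: x right, y down, z forward; pixel columns grow to the right and rows downward; lengths in mm; the calibration is good to about 2 mm. A picture is of the moment at which its call begins. There is no depth.
- robot.job_done(): hands the job in, once; it reports no verdict.
The state is a dict: "t": time; "joint_pos": joint angles; "joint_velocities": joint speeds; "effort": joint torques, N m; "tcp_pos": TCP position; "tool_rot": TCP orientation; "ft_force": force on the tool from outside, world axes, zero at the start; "wrist_torque": the same for the moment, N m; "finger_gap": finger opening in mm.
Only numpy, scipy, OpenCV 4.12 (cv2) and the standard library are available. Lean on these libraries where they do the work, as an engineer would, in place of code of your own. Each camera call takes 0.05 s, during which the arm holds its last target.

### The job

Get the spray stand ready: hang the loose chain guard (the upside-down U channel) astride the stand's drip bar, well between the two posts, and let go of it. Then lift the hinged splash shield by its rod until it lines up with the dial pointer at its side, and finish while still holding it there, still, in the gripper, because it falls back down if released. Leave the pointer where it is set, and leave the can, jar and chainring alone.

Things in the scene. Friction and masses are not known exactly. Their poses are not given: they have to be found in the camera images.
- guard_center (a point): Centre (half-way up) of the loose chain guard: a grey painted sheet U channel, open side down, 120 mm long (its x), 46 mm wide (its y), 60 mm high (its z, up); side walls 4 mm thick, roof 5 mm thick, so the space inside is 38 mm wide and 55 mm deep. It starts standing on the bench on its two lower edges, this point 30 mm above the bench; 0.1 to 0.25 kg.
- bar_mid (a point): Middle of the drip bar's axis on the spray stand: a level steel bar, 22 mm diameter, 140 mm above the bench, running along this frame's x (z up). The posts that carry it stand 135 mm to either side of this point (252 mm clear between them). A guard hung on it has its centre 14 mm below the bar's axis. The stand is fixed to the bench.
- shield_hinge (a point): Middle of the splash shield's hinge axis on the spray stand, 70 mm above the bench; the axis runs along this frame's x (parallel to the drip bar, z up). The drip bar lies 90 mm to the +y side; the lowered shield reaches out to the -y side.
- shield_rod (a point): Middle of the shield's lifting rod: a steel rod 14 mm in diameter, parallel to the hinge and 200 mm from it, turning with the shield. The rod is free over 140 mm of length between the two side arms that carry it, and a gap 60 mm wide lies between it and the edge of the sheet. Frame: x along the rod, -y outward from the hinge.
- shield (a joint): Angle of the splash shield (aluminium sheet 236 x 125 mm with the lifting rod; 0.4 to 0.65 kg) in rad: 0 = lying level on its rests as at the start, growing as its rod edge swings up; at angle a the rod is 200 mm x cos(a) from the hinge to the -y side and 200 mm x sin(a) above it. Ends at 1.45. Loose hinge: it falls back by its weight.
- pointer (a joint): Angle to which the dial pointer is set, in rad, on the same axis and measured in the same way as the shield's angle (somewhere from 0.75 to 1.2): equal values mean shield and pointer are in line. Stiff; must stay as set.
- pointer_tip (a point): Tip of the dial pointer: a thin dark blade 120 mm long turning about the hinge axis at the shield's +x end, 149 mm along the hinge frame's x, in front of an upright round aluminium dial, 110 mm diameter, centred on the hinge axis.
- can: Bystander: plain aluminium spray can, 56 mm diameter, 150 mm high; origin at the centre of its underside.
- jar: Bystander: small white jar with a black lid, 50 mm diameter, 55 mm high; origin at the centre of its underside.
- chainring: Bystander: dark steel toothed chainring lying flat, 112 mm diameter, 6 mm high; origin at the centre of its underside.
There are look-alikes about, which are no part of the job. What is shaped like the part that bears guard_center but pink is not meant.

How it is judged (in metres and radians):
On the way:
1. the chain guard hangs astride the drip bar, released (z of guard_center in the frame of bar_mid between -0.022 and -0.006 m and y of guard_center in the frame of bar_mid between -0.015 and 0.015 m and x of guard_center in the frame of bar_mid between -0.075 and 0.075 m and angle between guard_center's own z axis and vertical below 0.25 rad and contact force between guard and stand above 0.3 N and linear speed of guard below 0.03 m/s and contact force between guard and the arm below 0.1 N and contact force between guard and the fingers below 0.1 N), for 0.3 s.
At the end, for the whole second after the job is handed in: The guard hangs at rest astride the bar, roof on it, centre within 75 mm of its middle, upright within 0.25 rad, untouched by the robot; the shield is in line with the pointer within 0.08 rad, still, carried by the fingers (over 0.4 N) and touched by no loose thing (all of step 1 and angle between the y axis of shield_rod and the y axis of pointer_tip, either way round below 0.08 rad and velocity of joint shield between -0.1 and 0.1 rad/s and contact force between shield and the fingers above 0.4 N and contact force between shield and guard below 0.1 N and contact force between shield and can below 0.1 N and contact force between shield and jar below 0.1 N and contact force between shield and chainring below 0.1 N); the arm keeps its last pose, push and grip.
It fails at once if the dial pointer is moved from its setting (tip over 8 mm) (distance of pointer_tip from where it was at the start of the episode above 0.008 m).
It fails at once if the can is disturbed (moved over 30 mm) (distance of can from where it was at the start of the episode above 0.03 m).
It fails at once if the jar is disturbed (moved over 30 mm) (distance of jar from where it was at the start of the episode above 0.03 m).
It fails at once if the chainring is disturbed (moved over 30 mm) (distance of chainring from where it was at the start of the episode above 0.03 m).
It also fails if it takes over 61 s, if anything falls off the work surface, if the arm or the gripper's body presses on something with over 40 N, if the wrist force passes 120 N, or if a joint passes its speed limit or range.

## Working session

There is one attempt and no reset: what is moved stays moved. The work goes in short steps, Python scripts to look and compute and a tool call to move; the robot and the scene stay as the last step left them, time stands still between calls to the robot, and variables do not carry over. Pictures are saved under pics/ and viewed, and the job is handed in when it is done.

Besides the shell and the picture viewer there is one more tool, called after ">>>" as name(argument=value, ...) on one line, values as JSON. carry_out: Moves the arm, as the interface text tells. Its arguments: {"type":"object","properties":{"commands":{"type":"array"},"grip_force":{"type":"number"}},"required":["commands"]}

```bash
ls; mkdir -p pics; python3 - <<'E'
from rig import robot
import cv2
print(robot.grip_depth, robot.read_state())
for n in ["scene","top","wrist"]:
    c=robot.capture(n); cv2.imwrite(f"pics/{n}0.png",c["color"][:,:,::-1])
    print(n,c["fx"],c["fy"],c["cx"],c["cy"],c["rvec"],c["tvec"])
E
```

```text
pics
78.39999999999999 {'t': 0.0, 'joint_pos': array([-1.26953477,  0.41793   , -0.01033793,  1.61415711,  0.00469598,
        1.1106728 , -0.05299367]), 'joint_velocities': array([ 0.00027213,  0.00104831,  0.0006689 , -0.00015235,  0.00196825,
       -0.00027339,  0.00030792]), 'effort': array([-1.06816660e-03, -8.51263261e+01,  6.38222750e-01, -4.25979781e+01,
       -4.87446610e-02,  1.88485201e-02,  1.19471956e-04]), 'tcp_pos': array([209.95634584, 588.41590469, 302.05966973]), 'tool_rot': array([-6.28195531e-05,  1.70521040e-01,  9.85353870e-01, -5.68086986e-04]), 'ft_force': array([-0.69774346,  1.18501474,  0.07966395]), 'wrist_torque': array([ 0.02245721,  0.00759819, -0.00844365]), 'finger_gap': 93.79140914773406}
scene 411.88585181385963 411.88585181385963 278.99184161463984 208.2867966517889 [ 1.5514754   1.92590822 -0.87928833] [ 210.435947  -279.0526405 1528.1108168]
top 528.6129489709666 528.6129489709666 279.0986910893554 210.7655788708376 [ 2.17037103 -2.1736484   0.10855531] [ -51.96840698  547.83723387 1174.1030243 ]
wrist 344.6013739635151 344.6013739635151 276.3050615237307 211.0939890891434 [-2.40921786 -1.69780106 -0.19309789] [-624.90610176  -22.6635324   388.28270901]
```

View pics/scene0.png

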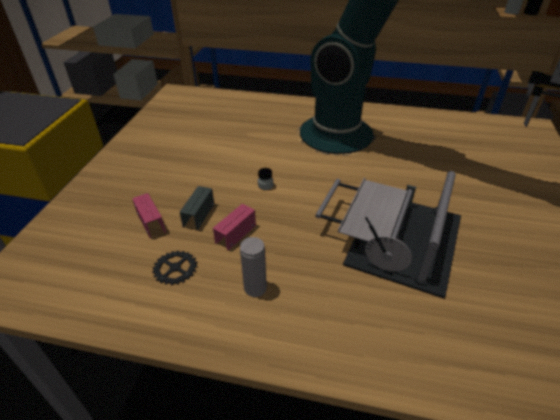

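View pics/top0.png

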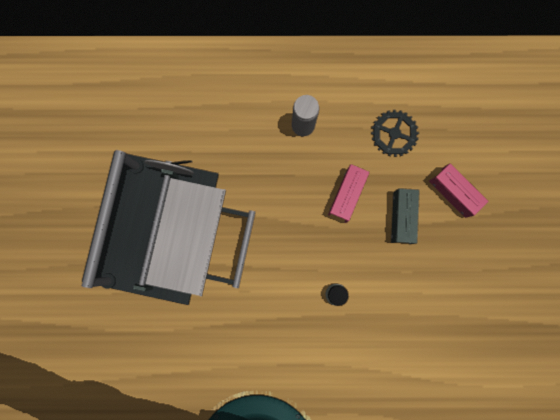

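View pics/wrist0.png

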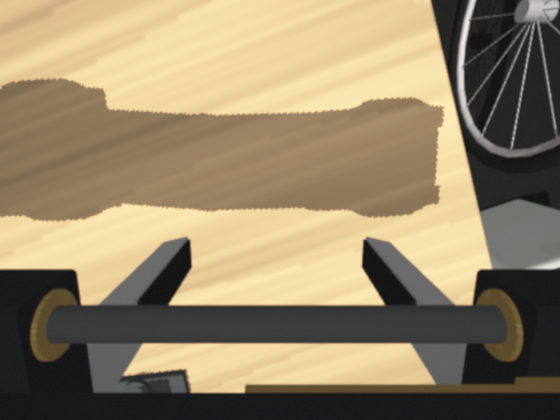

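The top view shows the grey U channel at about (405,216). It could be confused with the pink look-alikes at (350,193) and (460,190), which the brief rules out. The stand is at about (165,230), with the rod at (243,248). I'll take close crops for corner pixels.

```bash
cat > h.py <<'E'
import numpy as np, cv2
from rig import robot
def cam(n): 
    c=robot.capture(n); return c
def K(c): return np.array([[c["fx"],0,c["cx"]],[0,c["fy"],c["cy"]],[0,0,1.]])
def proj(c,P): return cv2.projectPoints(np.asarray(P,float).reshape(-1,3),np.array(c["rvec"]),np.array(c["tvec"]),K(c),None)[0].reshape(-1,2)
def back(c,uv,z):
    R=cv2.Rodrigues(np.array(c["rvec"]))[0]; C=-R.T@np.array(c["tvec"])
    d=R.T@np.linalg.inv(K(c))@np.array([uv[0],uv[1],1.]); return C+d*(z-C[2])/d[2]
def crop(c,name,x0,y0,x1,y1,s):
    im=c["color"][y0:y1,x0:x1,::-1]; im=cv2.convertScaleAbs(im,alpha=1.6,beta=15)
    im=cv2.resize(im,None,fx=s,fy=s,interpolation=cv2.INTER_CUBIC); cv2.imwrite("pics/"+name,im)
E
python3 - <<'E'
from h import *
t=cam("top"); s=cam("scene")
crop(t,"ct1.png",310,150,500,260,4)
crop(t,"ct2.png",75,140,265,310,4) if 0 else crop(t,"ct2.png",75,140,265,290+20,3.5)
crop(s,"cs1.png",120,170,270,280,5)
crop(s,"cs2.png",305,165,470,295,4.5)
for uv,z in [((405,216),60),((243,248),70),((165,230),70),((105,220),140)]: print(back(t,uv,z))
E
```

```text
[ 532.49698103 -330.69405207   60.        ]
[462.26519107  25.92581648  70.        ]
[501.71346309 196.26054694  70.        ]
[518.10228694 304.76396992 140.        ]
```

View pics/ct1.png

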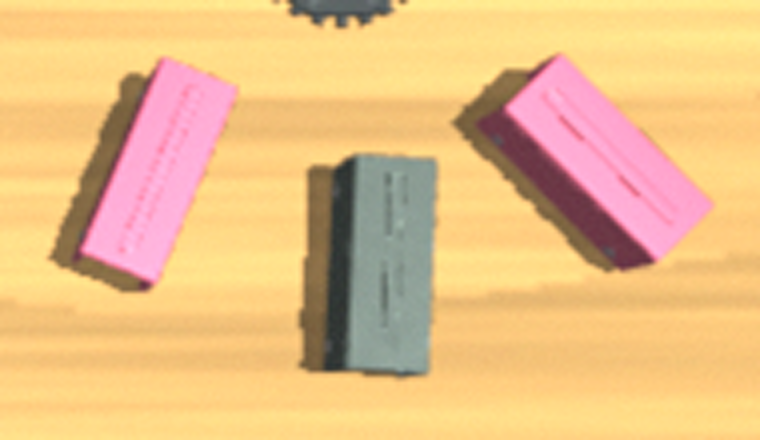

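View pics/ct2.png

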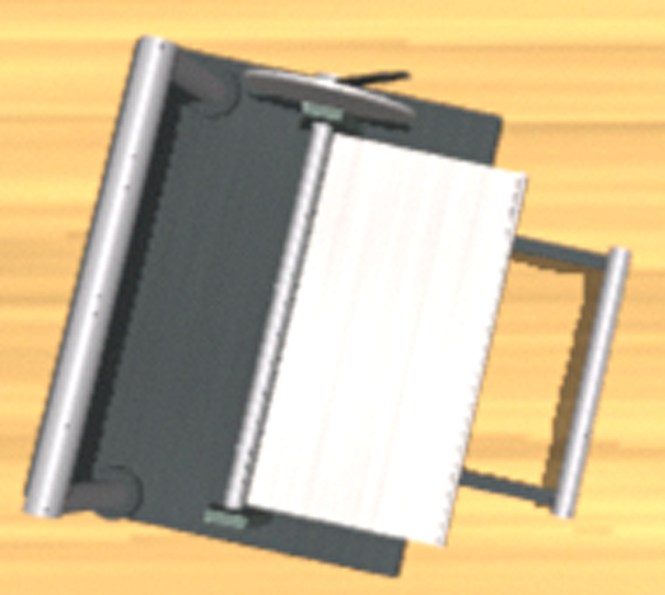

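View pics/cs1.png

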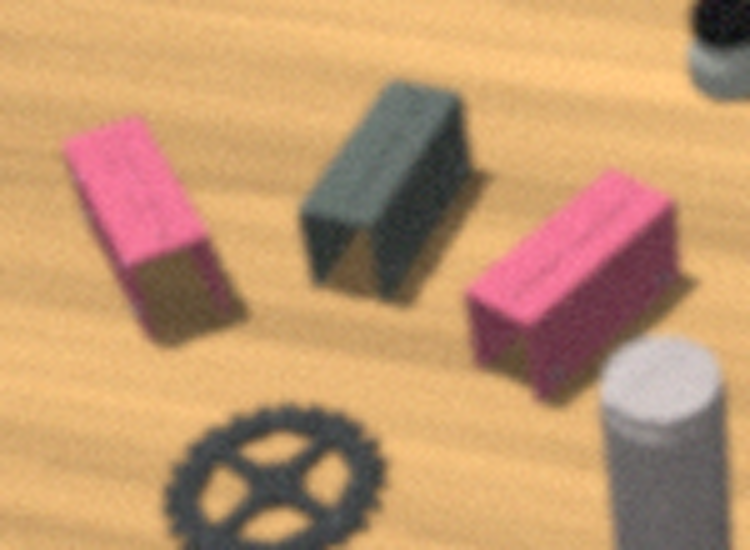

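View pics/cs2.png

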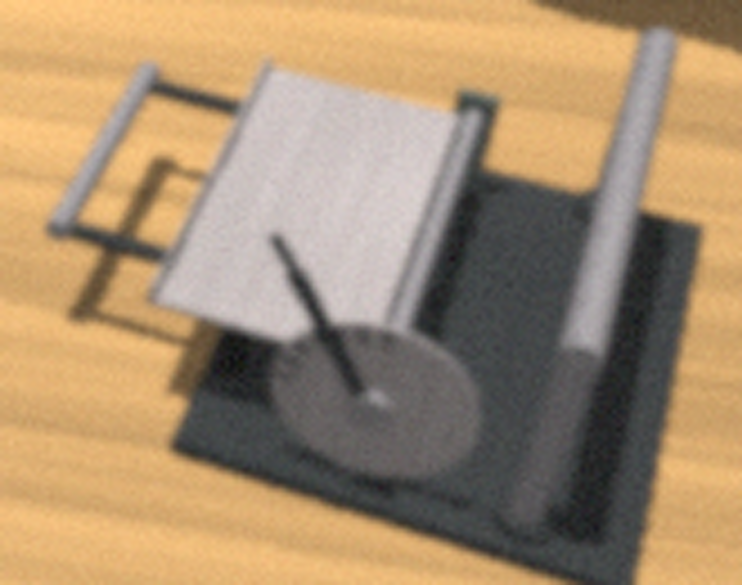

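```bash
cat > fit.py <<'E'
from h import *
from scipy.optimize import least_squares
t=cam("top"); s=cam("scene")
def px(l,x0,y0,k): return [( x0+(a+.5)/k-.5, y0+(b+.5)/k-.5) for a,b in l]
gt=px([(353,156),(437,158),(430,375),(343,371)],310,150,4)
gs=px([(396,82),(462,96),(376,226),(303,212)],120,170,5)
# guard: local x along length
def gpts(p,sgn=1):
    x,y,a=p; c,S=np.cos(a),np.sin(a)
    L=np.array([(60,23),(60,-23),(-60,-23),(-60,23)])
    return np.c_[x+c*L[:,0]-S*L[:,1],y+S*L[:,0]+c*L[:,1],np.full(4,60.)]
# top order: TL(+x,+y) TR(+x,-y) BR BL
def scn_order(P): return P
def r(p,ws=1):
    P=gpts(p); a=proj(t,P)-gt
    # scene: choose nearest assignment
    q=proj(s,P); o=[np.argmin(((q-g)**2).sum(1)) for g in gs]; b=q[o]-gs
    return np.r_[a.ravel(),ws*b.ravel()]
for ws in (0,1):
    f=least_squares(r,[532,-331,0],args=(ws,)); print("guard",ws,f.x.round(3),np.abs(f.fun).reshape(-1,2).max(1).round(2))
# stand
bt=px([(155,40),(47,513)],75,140,3.5); rt=px([(620,252),(565,515)],75,140,3.5); ht=px([(320,118),(225,520)],75,140,3.5)
rs=px([(62,228),(150,72)],305,165,4.5); bs=px([(657,34)],305,165,4.5); 
def W(p,L):
    x,y,a=p[:3]; c,S=np.cos(a),np.sin(a); L=np.asarray(L,float)
    return np.c_[x+c*L[:,0]-S*L[:,1],y+S*L[:,0]+c*L[:,1],L[:,2]]
def rr(p):
    hx,hy,a,Lb,Lr=p
    B=W(p,[(Lb,90,140),(-Lb,90,140)]); R=W(p,[(Lr,-200,70),(-Lr,-200,70)])
    return np.r_[(proj(t,B)-bt).ravel(),(proj(t,R)-rt).ravel(),(proj(s,R)-rs).ravel(),(proj(s,B[1:])-bs).ravel()]
f=least_squares(rr,[500,200,-.2,140,75],loss="soft_l1"); print("stand",f.x.round(3),f.fun.round(2))
p=f.x
print("bar mid",W(p,[(0,90,140)]),"rod",W(p,[(0,-200,70)]))
print("hinge px err", proj(t,W(p,[(136,0,70),(-136,0,70)]))-ht)
tip=np.array(px([(278,237)],305,165,4.5)); piv=np.array(px([(373,397)],305,165,4.5))
def tipw(a): return W(p,[(149,-120*np.cos(a),70+120*np.sin(a))])
g=least_squares(lambda a:(proj(s,tipw(a[0]))-tip).ravel(),[1.]); print("pointer",g.x,g.fun)
print("pivot err",proj(s,W(p,[(149,0,70)]))-piv, "top tip", proj(t,tipw(g.x[0])),px([(408,75)],75,140,3.5))
d=(tip-piv).ravel()
h=least_squares(lambda a:np.arctan2(*(lambda v:(v[0]*d[1]-v[1]*d[0],v@d))((proj(s,tipw(a[0]))-proj(s,W(p,[(149,0,70)]))).ravel())),[1.]); print("pointer by direction",h.x)
E
python3 fit.py
```

```text
guard 0 [ 5.33067e+02 -3.35825e+02 -6.10000e-02] [0.38 0.34 0.32 0.51 0.   0.   0.   0.  ]
guard 1 [ 5.33496e+02 -3.34626e+02 -6.20000e-02] [0.58 0.76 0.89 0.31 1.25 1.19 0.4  1.2 ]
stand [ 5.02553e+02  2.20586e+02 -2.10000e-01  1.42338e+02  8.28760e+01] [ 0.61  0.61 -1.68  0.69 -0.28 -0.1  -0.83 -0.5  -1.29  0.25 -0.77 -0.14
 -0.36  1.89]
bar mid [[521.3203402  308.60705261 140.        ]] rod [[460.84743885  24.98225079  70.        ]]
hinge px err [[ 1.94275992 -3.95212221]
 [ 0.43769897  3.02622164]]
pointer [1.0178998] [-0.10004111 -0.58684215]
pivot err [[-0.91281032  3.01552104]] top tip [[189.45533176 160.66391846]] [(191.21428571428572, 161.07142857142858)]
pointer by direction [0.96185038]
```

The grey channel at top (405,216) is the guard. It fits a 120x46 rectangle at z=60 with errors under 1 px, and its open underside shows in the scene crop. I'm moving over it now.

>>> carry_out(commands=[{"hand": 80, "slide": [0, 0, 0], "turn": -0.14}, {"hand": 80, "slide": [0, 0, 0], "turn": -0.14}, {"hand": 80, "slide": [-16, -40, 0], "turn": 0}, {"hand": 80, "slide": [-16, -40, 0], "turn": 0}, {"hand": 80, "slide": [-16, -40, 0], "turn": 0}, {"hand": 80, "slide": [-16, -40, 0], "turn": 0}, {"hand": 80, "slide": [-16, -40, 0], "turn": 0}, {"hand": 80, "slide": [-16, -40, 0], "turn": 0}, {"hand": 80, "slide": [-16, -40, 0], "turn": 0}, {"hand": 80, "slide": [-16, -40, 0], "turn": 0}, {"hand": 80, "slide": [-16, -40, 0], "turn": 0}, {"hand": 80, "slide": [-16, -40, 0], "turn": 0}, {"hand": 80, "slide": [-16, -40, 0], "turn": 0}, {"hand": 80, "slide": [-16, -40, 0], "turn": 0}, {"hand": 80, "slide": [-16, -40, 0], "turn": 0}, {"hand": 80, "slide": [-16, -40, 0], "turn": 0}, {"hand": 80, "slide": [-16, -40, 0], "turn": 0}, {"hand": 80, "slide": [-16, -40, 0], "turn": 0}, {"hand": 80, "slide": [-16, -40, 0], "turn": 0}, {"hand": 80, "slide": [-16, -40, 0], "turn": 0}], grip_force=25)

```text
t: 2.35
tcp_pos: [452.6, -149.7, 303.0]
tool_rot: [0.0, 0.031, 1.0, -0.0]
ft_force: [1.0, 0.9, 0.0]
finger_gap: 80.1
```

```bash
cat > to.py <<'E'
import sys
from h import *
from scipy.spatial.transform import Rotation as Ro
s=robot.read_state(); w,x,y,z=s["tool_rot"]; R=Ro.from_quat([x,y,z,w]).as_matrix()
th=np.arctan2(R[1,1],R[0,1])
print("t",s["t"],"tcp",s["tcp_pos"].round(1),"theta_y",th.round(4),"zax",R[:,2].round(3),"F",s["ft_force"].round(1),"gap",s["finger_gap"].round(1),"q",s["joint_pos"].round(2))
a=list(map(float,sys.argv[1:]))
if a:
    tx=a[3] if len(a)>3 else th
    # turn first, then slide
    yv=np.array([np.cos(tx),np.sin(tx),0]); xv=np.array([-np.sin(tx),np.cos(tx),0])
    d=np.array(a[:3])-s["tcp_pos"]
    print("turn first",-(tx-th),"then slide",[round(float(v),1) for v in (d@xv,d@yv,-d[2])])
E
python3 to.py 533.3 -335 300 1.509; python3 - <<'E'
from h import *
cv2.imwrite("pics/w1.png",cam("wrist")["color"][:,:,::-1])
E
```

```text
Traceback (most recent call last):
  File "to.py", line 6, in <module>
    print("t",s["t"],"tcp",s["tcp_pos"].round(1),"theta_y",th.round(4),"zax",R[:,2].round(3),"F",s["ft_force"].round(1),"gap",s["finger_gap"].round(1),"q",s["joint_pos"].round(2))
                                                                                                                              ^^^^^^^^^^^^^^^^^^^^^
AttributeError: 'float' object has no attribute 'round'
```

View pics/w1.png

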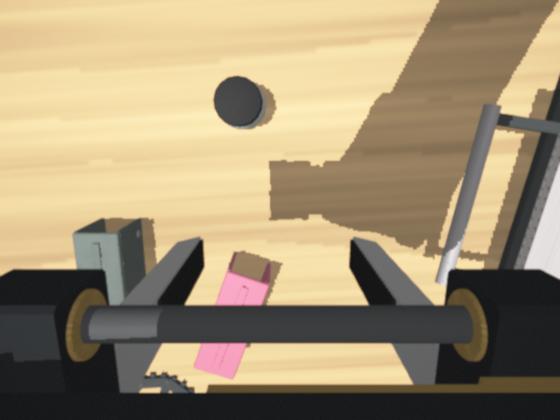

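The wrist view shows the grey guard at lower left (110,260), one pink look-alike at (235,310), the jar at (240,102) and the rod at right (470,195). This matches the layout from the top view.

```bash
sed -i 's/s\["finger_gap"\].round(1)/round(s["finger_gap"],1)/' to.py; python3 to.py 533.3 -335 240 1.509
```

```text
t 2.4 tcp [ 453.5 -155.4  303.3] theta_y 1.504 zax [ 0.002 -0.003 -1.   ] F [-5.1 -3.8 -1.4] gap 80.0 q [-0.3   0.17  0.64  1.98 -0.12  1.02  1.89]
turn first -0.004998321736623401 then slide [-90.7, -174.4, 63.3]
```

>>> carry_out(commands=[{"hand": 80, "slide": [-18, -34, 12], "turn": 0}, {"hand": 80, "slide": [-18, -34, 12], "turn": 0}, {"hand": 80, "slide": [-18, -34, 12], "turn": 0}, {"hand": 80, "slide": [-18, -34, 12], "turn": 0}, {"hand": 80, "slide": [-18, -34, 12], "turn": 0}, {"hand": 80, "slide": [0, 0, 0], "turn": 0}, {"hand": 80, "slide": [0, 0, 0], "turn": 0}])

```text
t: 3.1
tcp_pos: [531.1, -323.8, 242.0]
tool_rot: [-0.001, 0.032, 0.999, -0.0]
ft_force: [0.3, 0.9, -0.6]
finger_gap: 80.2
```

```bash
python3 to.py 533.3 -335 116 1.509; python3 - <<'E'
from h import *
cv2.imwrite("pics/w2.png",cam("wrist")["color"][:,:,::-1])
E
```

```text
t 3.1 tcp [ 531.1 -323.8  242. ] theta_y 1.5068 zax [-0.001  0.    -1.   ] F [ 0.3  0.9 -0.6] gap 80.2 q [ 0.05  0.54  0.61  1.69 -0.35  1.02  2.29]
turn first -0.0021709544573864648 then slide [-2.9, -11.1, 126.0]
```

View pics/w2.png

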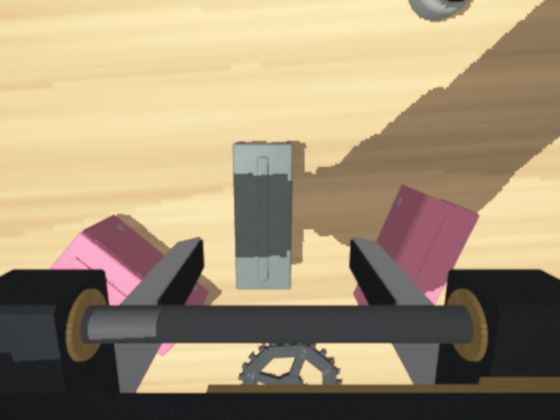

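The guard lies centred between the fingers. Its roof corners are at about (235,143), (293,142), (291,289) and (237,289), with the pinks outside the fingers on either side. Next I'll cross-check the guard position from this view.

```bash
python3 - <<'E'
from h import *
c=cam("wrist")
P=np.array([back(c,u,60) for u in [(235,143),(293,142),(291,289),(237,289)]]); print(P.round(1),P.mean(0), np.linalg.norm(P[0]-P[1]),np.linalg.norm(P[1]-P[2]))
E
python3 to.py
```

```text
[[ 472.7 -349.5   60. ]
 [ 474.7 -306.2   60. ]
 [ 593.6 -314.    60. ]
 [ 590.8 -358.6   60. ]] [ 532.97950636 -332.07754383   60.        ] 43.412231083324954 119.14297691183152
t 3.2 tcp [ 531.5 -322.5  243. ] theta_y 1.5087 zax [ 0.  0. -1.] F [0.8 0.8 0.7] gap 80.3 q [ 0.05  0.54  0.61  1.69 -0.35  1.02  2.29]
```

>>> carry_out(commands=[{"hand": 80, "slide": [-2, -11, 0], "turn": 0}, {"hand": 80, "slide": [0, 0, 25], "turn": 0}, {"hand": 80, "slide": [0, 0, 25], "turn": 0}, {"hand": 80, "slide": [0, 0, 25], "turn": 0}, {"hand": 80, "slide": [0, 0, 25], "turn": 0}, {"hand": 80, "slide": [0, 0, 15], "turn": 0}, {"hand": 80, "slide": [0, 0, 12], "turn": 0}, {"hand": 80, "slide": [0, 0, 0], "turn": 0}, {"hand": 30, "slide": [0, 0, 0], "turn": 0}, {"hand": 30, "slide": [0, 0, 0], "turn": 0}, {"hand": 30, "slide": [0, 0, 0], "turn": 0}, {"hand": 30, "slide": [0, 0, 0], "turn": 0}, {"hand": 30, "slide": [0, 0, 0], "turn": 0}, {"hand": 30, "slide": [0, 0, 0], "turn": 0}], grip_force=25)

```text
t: 4.6
tcp_pos: [532.9, -334.5, 116.1]
tool_rot: [0.0, 0.031, 1.0, -0.0]
ft_force: [-0.9, 1.7, 5.9]
finger_gap: 45.8
```

```bash
python3 to.py; python3 - <<'E'
from h import *
cv2.imwrite("pics/w3.png",cam("wrist")["color"][:,:,::-1])
E
```

```text
t 4.6 tcp [ 532.9 -334.5  116.1] theta_y 1.508 zax [ 0. -0. -1.] F [-0.9  1.7  5.9] gap 45.8 q [ 0.13  0.71  0.52  1.74 -0.46  0.81  2.39]
```

View pics/w3.png

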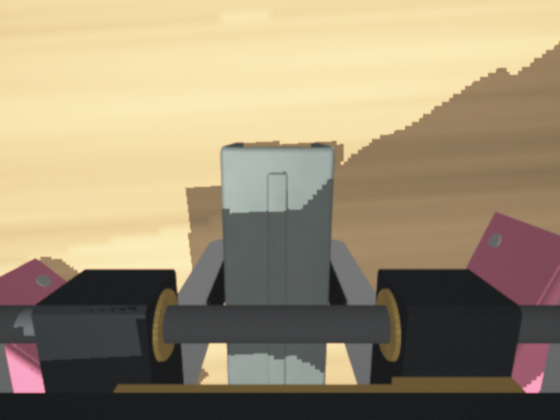

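The guard is gripped at 45.8 mm, as expected for its 46 mm width. Next I lift it, turn to the bar's heading and go across.

>>> carry_out(commands=[{"hand": 30, "slide": [0, 0, -20], "turn": 0}, {"hand": 30, "slide": [0, 0, -40], "turn": 0}, {"hand": 30, "slide": [0, 0, -40], "turn": 0}, {"hand": 30, "slide": [0, 0, -40], "turn": 0}, {"hand": 30, "slide": [0, 0, -40], "turn": 0.075}, {"hand": 30, "slide": [0, 0, -20], "turn": 0.075}, {"hand": 30, "slide": [0, 0, 0], "turn": 0}])

```text
t: 5.35
tcp_pos: [533.3, -334.9, 318.4]
tool_rot: [0.002, 0.107, 0.994, -0.001]
ft_force: [-0.5, -0.7, -2.6]
finger_gap: 45.7
```

```bash
python3 to.py 521.3 308.6 316 1.361
```

```text
t 5.35 tcp [ 533.3 -334.9  318.4] theta_y 1.3559 zax [ 0.004 -0.002 -1.   ] F [-0.5 -0.7 -2.6] gap 45.7 q [ 0.02  0.48  0.69  1.6  -0.33  1.17  2.13]
turn first -0.005059947533859743 then slide [145.7, 626.9, 2.4]
```

>>> carry_out(commands=[{"hand": 30, "slide": [5, 20, 0], "turn": 0}, {"hand": 30, "slide": [9, 38, 0], "turn": 0}, {"hand": 30, "slide": [9, 38, 0], "turn": 0}, {"hand": 30, "slide": [9, 38, 0], "turn": 0}, {"hand": 30, "slide": [9, 38, 0], "turn": 0}, {"hand": 30, "slide": [9, 38, 0], "turn": 0}, {"hand": 30, "slide": [9, 38, 0], "turn": 0}, {"hand": 30, "slide": [9, 38, 0], "turn": 0}, {"hand": 30, "slide": [9, 38, 0], "turn": 0}, {"hand": 30, "slide": [9, 38, 0], "turn": 0}, {"hand": 30, "slide": [9, 38, 0], "turn": 0}, {"hand": 30, "slide": [9, 38, 0], "turn": 0}, {"hand": 30, "slide": [9, 38, 0], "turn": 0}, {"hand": 30, "slide": [9, 38, 0], "turn": 0}, {"hand": 30, "slide": [9, 38, 0], "turn": 0}, {"hand": 30, "slide": [9, 38, 0], "turn": 0}, {"hand": 30, "slide": [5, 20, 0], "turn": 0}, {"hand": 30, "slide": [4, 17, 0], "turn": 0}, {"hand": 30, "slide": [0, 0, 0], "turn": 0}, {"hand": 30, "slide": [0, 0, 0], "turn": 0}])

```text
t: 7.35
tcp_pos: [519.8, 308.8, 315.2]
tool_rot: [-0.0, 0.106, 0.994, -0.001]
ft_force: [0.7, -1.4, -1.1]
finger_gap: 45.5
```

```bash
python3 to.py 521.3 308.6 316 1.361; python3 - <<'E'
from h import *
cv2.imwrite("pics/w4.png",cam("wrist")["color"][:,:,::-1])
t=cam("top");cv2.imwrite("pics/t4.png",t["color"][:,:,::-1])
t=cam("scene");cv2.imwrite("pics/s4.png",t["color"][:,:,::-1])
E
```

```text
t 7.35 tcp [519.8 308.8 315.2] theta_y 1.3575 zax [-0.    -0.001 -1.   ] F [ 0.7 -1.4 -1.1] gap 45.5 q [-0.96  0.4   0.48  1.67 -0.2   1.13  0.94]
turn first -0.0035431214304411096 then slide [-1.5, 0.1, -0.8]
```

View pics/w4.png

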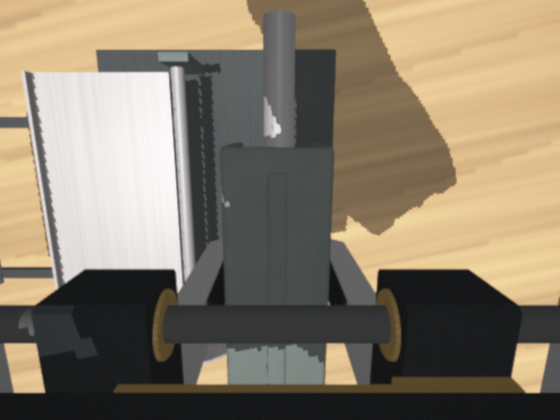

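View pics/t4.png

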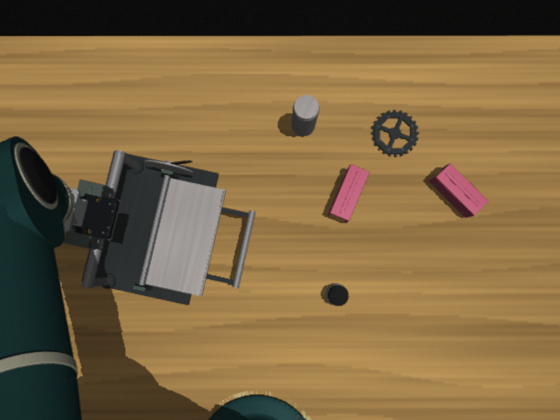

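View pics/s4.png

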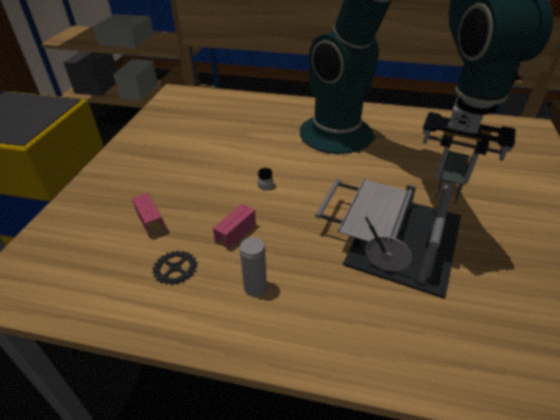

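The guard is held over the bar, and the bar shows beyond the guard at wrist columns 264–296. I'll check the bar's axis from this view against the tool centre.

```bash
python3 - <<'E'
from h import *
c=cam("wrist"); crop(c,"w4c.png",200,0,360,160,4)
for u in [(279.5,25),(280,135)]:
    P=back(c,u,140); d=P-np.array([521.3,308.6,140]); a=-.21
    print(P.round(1),"in bar frame",(d[0]*np.cos(a)+d[1]*np.sin(a)).round(1),(-d[0]*np.sin(a)+d[1]*np.cos(a)).round(1))
P=np.array([519.8,308.8,140])
print(proj(c,[P, [519.8,308.8,315.2-97]]))
E
```

```text
[388.2 340.  140. ] in bar frame -136.7 3.0
[459.4 325.  140. ] in bar frame -64.0 3.1
[[275.94849018 218.52387706]
 [275.6935066  254.07605915]]
```

View pics/w4c.png

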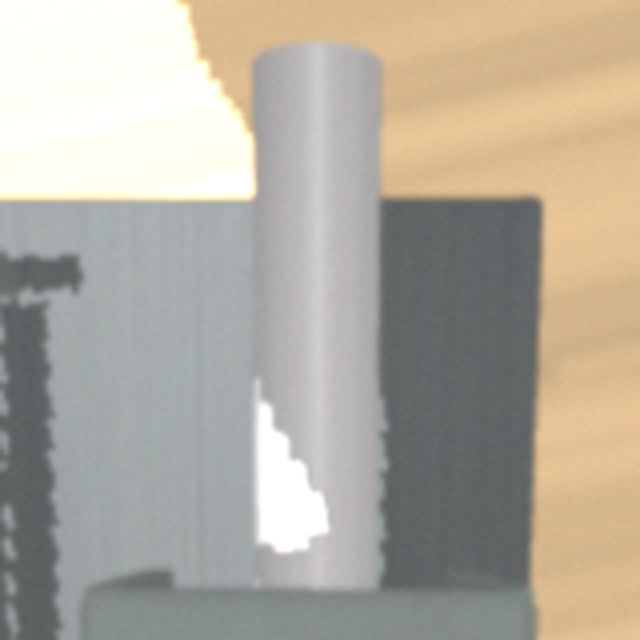

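>>> carry_out(commands=[{"hand": 30, "slide": [-1, 2, 0], "turn": 0}, {"hand": 30, "slide": [0, 0, 20], "turn": 0}, {"hand": 30, "slide": [0, 0, 20], "turn": 0}, {"hand": 30, "slide": [0, 0, 20], "turn": 0}, {"hand": 30, "slide": [0, 0, 15], "turn": 0}, {"hand": 30, "slide": [0, 0, 10], "turn": 0}, {"hand": 30, "slide": [0, 0, 10], "turn": 0}, {"hand": 30, "slide": [0, 0, 4], "turn": 0}, {"hand": 30, "slide": [0, 0, 0], "turn": 0}, {"hand": 30, "slide": [0, 0, 0], "turn": 0}])

```text
t: 8.55
tcp_pos: [521.2, 311.7, 217.2]
tool_rot: [0.0, 0.106, 0.994, 0.0]
ft_force: [-0.1, -0.1, -2.0]
finger_gap: 46.0
```

```bash
python3 to.py; python3 - <<'E'
from h import *
c=cam("wrist");cv2.imwrite("pics/w5.png",c["color"][:,:,::-1])
t=cam("scene");crop(t,"s5.png",380,100,540,300,3)
E
```

```text
t 8.55 tcp [521.2 311.7 217.2] theta_y 1.3579 zax [ 0.001  0.    -1.   ] F [-0.1 -0.1 -2. ] gap 46.0 q [-0.93  0.51  0.45  1.75 -0.26  0.94  0.99]
```

View pics/w5.png

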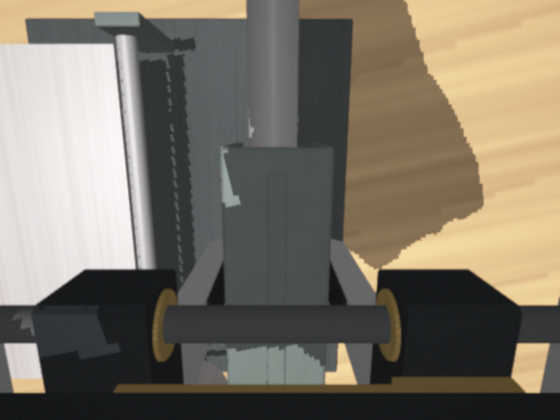

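View pics/s5.png

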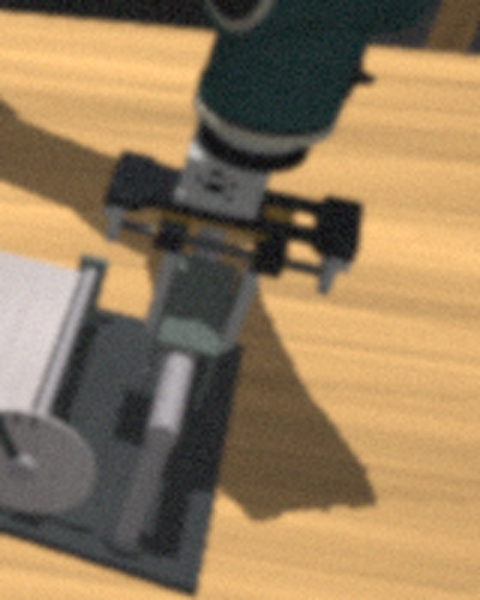

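The guard is astride the bar: bar columns are 249–298 and guard columns 222–333, so the offset is under about 2 mm. I'll lower the last few millimetres.

>>> carry_out(commands=[{"hand": 30, "slide": [0, 0, 2], "turn": 0}, {"hand": 30, "slide": [0, 0, 2], "turn": 0}, {"hand": 30, "slide": [0, 0, 1], "turn": 0}, {"hand": 30, "slide": [0, 0, 0], "turn": 0}])

```text
t: 9.05
tcp_pos: [521.0, 311.6, 212.0]
tool_rot: [-0.0, 0.106, 0.994, 0.0]
ft_force: [-2.6, -1.2, 5.8]
finger_gap: 45.7
```

>>> carry_out(commands=[{"hand": 54, "slide": [0, 0, 0], "turn": 0}, {"hand": 62, "slide": [0, 0, 0], "turn": 0}, {"hand": 70, "slide": [0, 0, 0], "turn": 0}, {"hand": 70, "slide": [0, 0, 0], "turn": 0}, {"hand": 70, "slide": [0, 0, 0], "turn": 0}, {"hand": 70, "slide": [0, 0, 0], "turn": 0}])

```text
t: 9.65
tcp_pos: [521.0, 311.6, 211.7]
tool_rot: [0.0, 0.106, 0.994, -0.0]
ft_force: [-0.0, 0.1, 0.0]
finger_gap: 69.9
```

```bash
python3 to.py; python3 - <<'E'
from h import *
c=cam("wrist");cv2.imwrite("pics/w6.png",c["color"][:,:,::-1])
E
```

```text
t 9.65 tcp [521.  311.6 211.7] theta_y 1.358 zax [ 0. -0. -1.] F [-0.   0.1  0. ] gap 69.9 q [-0.92  0.52  0.44  1.75 -0.27  0.93  0.99]
```

View pics/w6.png

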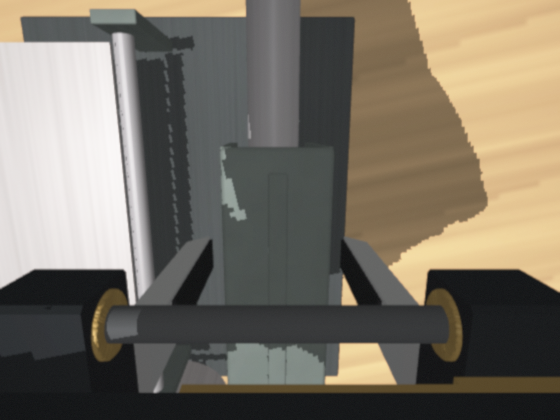

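The guard hangs free with the fingers clear on both sides. I'll rise straight up, then head to the rod.

>>> carry_out(commands=[{"hand": 70, "slide": [0, 0, -10], "turn": 0}, {"hand": 70, "slide": [0, 0, -20], "turn": 0}, {"hand": 70, "slide": [0, 0, -30], "turn": 0}, {"hand": 70, "slide": [0, 0, -30], "turn": 0}, {"hand": 70, "slide": [0, 0, -20], "turn": 0}, {"hand": 60, "slide": [0, -20, 0], "turn": 0}, {"hand": 60, "slide": [0, -40, 0], "turn": 0}, {"hand": 60, "slide": [0, -40, 0], "turn": 0}, {"hand": 60, "slide": [0, -40, 0], "turn": 0}, {"hand": 60, "slide": [0, -40, 0], "turn": 0}, {"hand": 60, "slide": [0, -40, 0], "turn": 0}, {"hand": 60, "slide": [0, -40, 0], "turn": 0}, {"hand": 60, "slide": [0, -25, 10], "turn": 0}, {"hand": 60, "slide": [0, 0, 20], "turn": 0}, {"hand": 60, "slide": [0, 0, 20], "turn": 0}, {"hand": 50, "slide": [0, 0, 0], "turn": 0}, {"hand": 50, "slide": [0, 0, 0], "turn": 0}])

```text
t: 11.4
tcp_pos: [461.0, 33.0, 272.5]
tool_rot: [0.0, 0.106, 0.994, -0.0]
ft_force: [0.4, -0.0, -0.5]
finger_gap: 50.9
```

```bash
python3 to.py 460.8 25 148 1.361; python3 - <<'E'
from h import *
c=cam("wrist");cv2.imwrite("pics/w7.png",c["color"][:,:,::-1])
t=cam("scene");crop(t,"s7.png",300,120,500,300,4)
t=cam("top");crop(t,"t7.png",65,130,265,320,4) if 0 else crop(t,"t7.png",65,130,265,280,4)
E
```

```text
t 11.4 tcp [461.   33.  272.5] theta_y 1.3578 zax [ 0. -0. -1.] F [ 0.4 -0.  -0.5] gap 50.9 q [-0.71  0.18  0.63  2.05 -0.13  0.94  1.36]
turn first -0.0031656518908074194 then slide [-1.5, -7.9, 124.5]
```

View pics/w7.png

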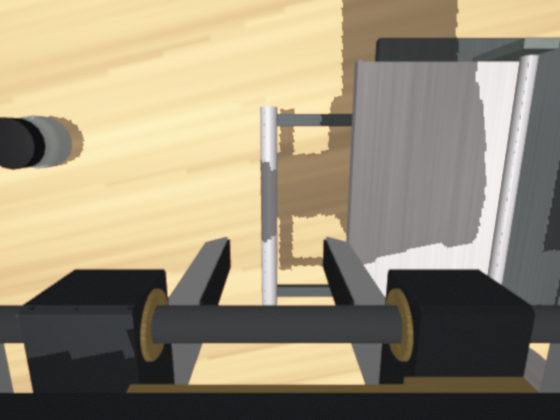

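View pics/s7.png

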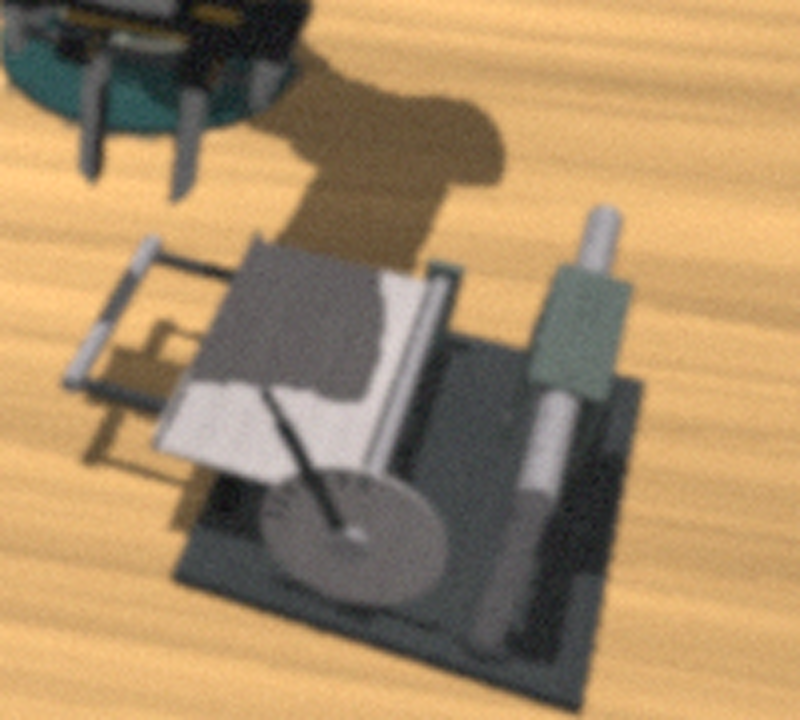

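View pics/t7.png

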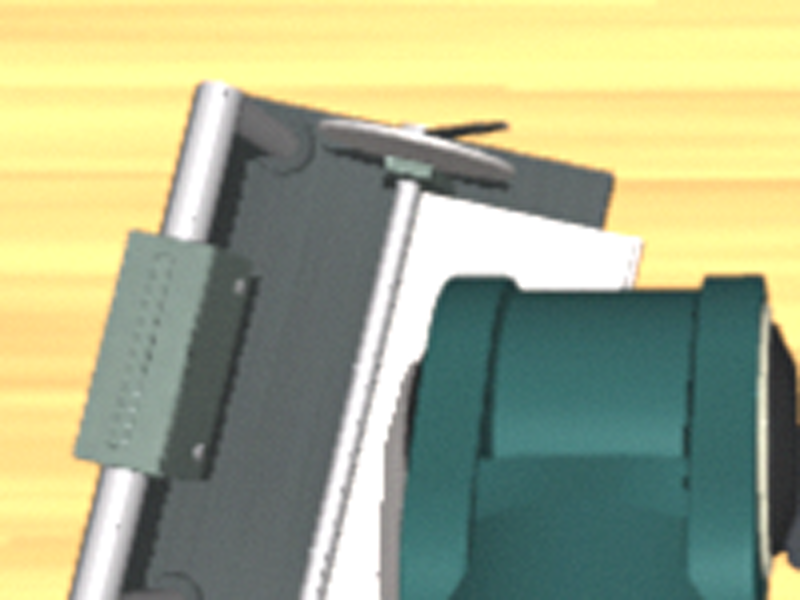

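The guard hangs level on the bar at mid-span. In the wrist view the rod runs at column ~269, with the side arms at rows ~120 and ~289. I'll locate it more exactly.

```bash
python3 - <<'E'
from h import *
c=cam("wrist")
P=[back(c,u,70) for u in [(269,120),(268.5,289)]]; print(P, (P[0]+P[1])/2, np.linalg.norm(P[0]-P[1]))
d=P[1]-P[0]; print("yaw",np.arctan2(d[1],d[0]))
m=(P[0]+P[1])/2
import subprocess; print(subprocess.run(["python3","to.py",str(m[0]),str(m[1]),"148"],capture_output=True,text=True).stdout)
E
```

```text
[array([387.96242496,  43.81549729,  70.        ]), array([529.88933317,  11.94318277,  70.        ])] [458.92587907  27.87934003  70.        ] 145.46165030549832
yaw -0.2209037074627514
t 11.6 tcp [461.1  33.2 272.6] theta_y 1.3582 zax [ 0.001  0.    -1.   ] F [ 1.   0.  -0.1] gap 49.8 q [-0.71  0.18  0.63  2.05 -0.13  0.94  1.36]
turn first -0.0 then slide [1.0, -5.7, 124.6]
```

>>> carry_out(commands=[{"hand": 50, "slide": [1, -6, 0], "turn": 0}, {"hand": 50, "slide": [0, 0, 25], "turn": 0}, {"hand": 50, "slide": [0, 0, 30], "turn": 0}, {"hand": 50, "slide": [0, 0, 30], "turn": 0}, {"hand": 50, "slide": [0, 0, 20], "turn": 0}, {"hand": 50, "slide": [0, 0, 14], "turn": 0}, {"hand": 50, "slide": [0, 0, 5], "turn": 0}, {"hand": 50, "slide": [0, 0, 0], "turn": 0}])

```text
t: 12.4
tcp_pos: [458.4, 27.1, 147.7]
tool_rot: [-0.0, 0.106, 0.994, -0.0]
ft_force: [0.0, 0.4, 0.3]
finger_gap: 49.5
```

```bash
python3 to.py; python3 - <<'E'
from h import *
c=cam("wrist");cv2.imwrite("pics/w8.png",c["color"][:,:,::-1])
t=cam("scene");crop(t,"s8.png",300,120,440,270,4)
E
```

```text
t 12.4 tcp [458.4  27.1 147.7] theta_y 1.3578 zax [-0.001 -0.    -1.   ] F [0.  0.4 0.3] gap 49.5 q [-0.59  0.4   0.55  2.15 -0.34  0.67  1.55]
```

View pics/w8.png

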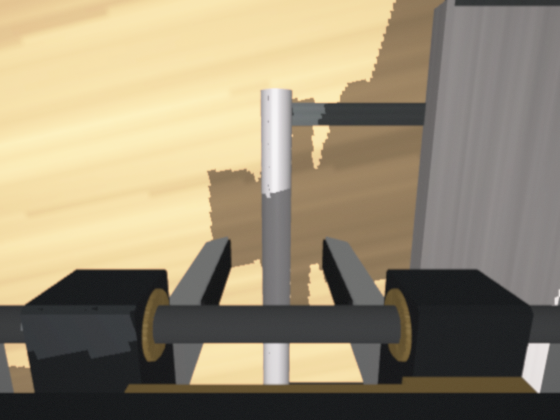

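View pics/s8.png

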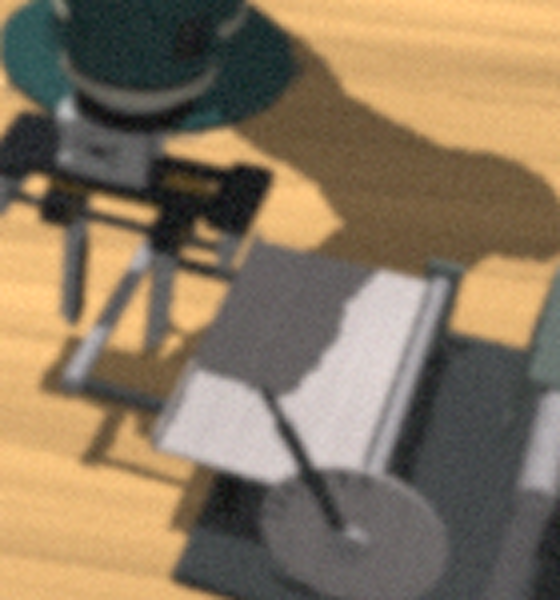

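The rod lies centred between the fingers. I'll close on it.

>>> carry_out(commands=[{"hand": 0, "slide": [0, 0, 0], "turn": 0}, {"hand": 0, "slide": [0, 0, 0], "turn": 0}, {"hand": 0, "slide": [0, 0, 0], "turn": 0}, {"hand": 0, "slide": [0, 0, 0], "turn": 0}, {"hand": 0, "slide": [0, 0, 0], "turn": 0}, {"hand": 0, "slide": [0, 0, 0], "turn": 0}], grip_force=25)

```text
t: 13.1
tcp_pos: [458.4, 26.9, 147.7]
tool_rot: [-0.0, 0.106, 0.994, -0.0]
ft_force: [-0.8, -4.7, 3.6]
finger_gap: 13.0
```

```bash
python3 to.py
```

```text
t 13.1 tcp [458.4  26.9 147.7] theta_y 1.3576 zax [-0.    -0.001 -1.   ] F [-0.8 -4.7  3.6] gap 13.0 q [-0.59  0.4   0.55  2.15 -0.34  0.67  1.55]
```

>>> carry_out(commands=[{"hand": 0, "slide": [0, 0.5, -14], "turn": 0}, {"hand": 0, "slide": [0, 1.5, -14], "turn": 0}, {"hand": 0, "slide": [0, 2.5, -14], "turn": 0}, {"hand": 0, "slide": [0, 3.5, -13.5], "turn": 0}, {"hand": 0, "slide": [0, 4, -13], "turn": 0}, {"hand": 0, "slide": [0, 5.5, -13], "turn": 0}, {"hand": 0, "slide": [0, 6, -12.5], "turn": 0}, {"hand": 0, "slide": [0, 0, 0], "turn": 0}, {"hand": 0, "slide": [0, 0, 0], "turn": 0}])

```text
t: 14.0
tcp_pos: [463.2, 48.6, 241.9]
tool_rot: [-0.0, 0.107, 0.994, -0.001]
ft_force: [-3.6, -15.9, 5.0]
finger_gap: 13.2
```

```bash
python3 to.py; python3 - <<'E'
from h import *
t=cam("scene");crop(t,"s9.png",300,100,480,280,3.3)
E
```

```text
t 14.0 tcp [463.2  48.6 241.9] theta_y 1.3565 zax [-0.001 -0.002 -1.   ] F [ -3.6 -15.9   5. ] gap 13.2 q [-0.72  0.24  0.63  2.07 -0.18  0.88  1.37]
```

View pics/s9.png

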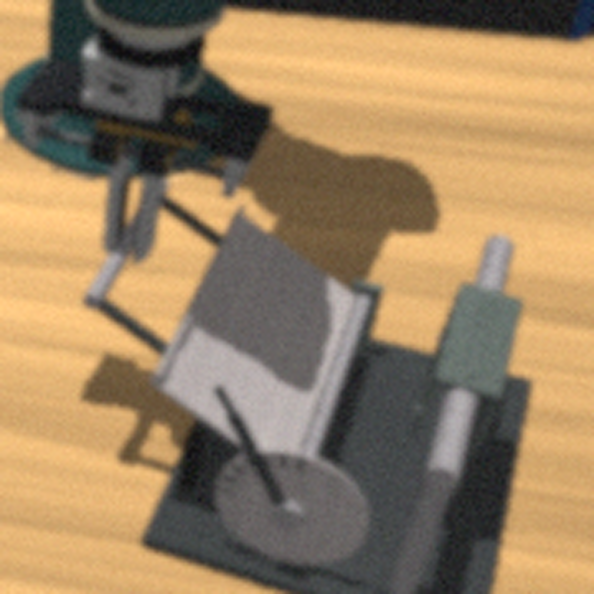

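The lift works, with the shield at about 0.49 rad and a light inward preload. I'll continue the arc with slightly less inward travel.

>>> carry_out(commands=[{"hand": 0, "slide": [0, 5.5, -12], "turn": 0}, {"hand": 0, "slide": [0, 7.5, -11.5], "turn": 0}, {"hand": 0, "slide": [0, 8.5, -11], "turn": 0}, {"hand": 0, "slide": [0, 9.5, -10.5], "turn": 0}, {"hand": 0, "slide": [0, 10, -9.5], "turn": 0}, {"hand": 0, "slide": [0, 10.5, -9], "turn": 0}, {"hand": 0, "slide": [0, 0, 0], "turn": 0}, {"hand": 0, "slide": [0, 0, 0], "turn": 0}, {"hand": 0, "slide": [0, 0, 0], "turn": 0}])

```text
t: 14.95
tcp_pos: [474.5, 98.4, 306.1]
tool_rot: [-0.0, 0.107, 0.994, -0.001]
ft_force: [-9.2, -17.9, 22.5]
finger_gap: 13.1
```

```bash
python3 to.py; python3 - <<'E'
from h import *
t=cam("scene");crop(t,"s10.png",300,80,480,280,3)
crop(t,"s10b.png",320,130,420,250,5)
t=cam("top");crop(t,"t10.png",75,130,265,310,3.3)
c=cam("wrist");cv2.imwrite("pics/w10.png",c["color"][:,:,::-1])
E
```

```text
t 14.95 tcp [474.5  98.4 306.1] theta_y 1.3559 zax [-0.    -0.002 -1.   ] F [ -9.2 -17.9  22.5] gap 13.1 q [-0.82  0.18  0.62  1.97 -0.12  1.03  1.21]
```

View pics/s10.png

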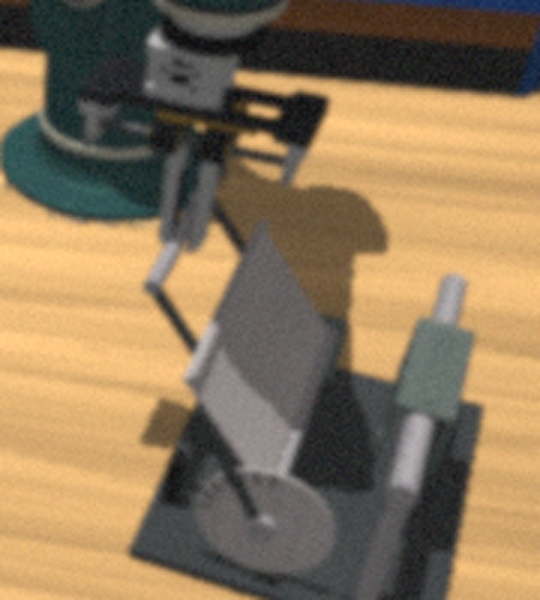

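View pics/s10b.png

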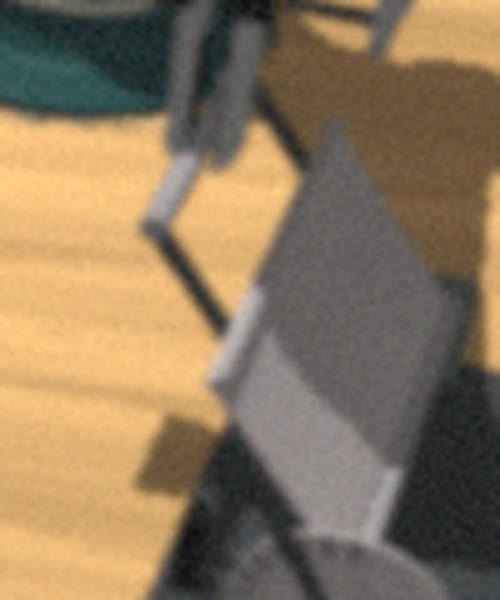

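View pics/t10.png

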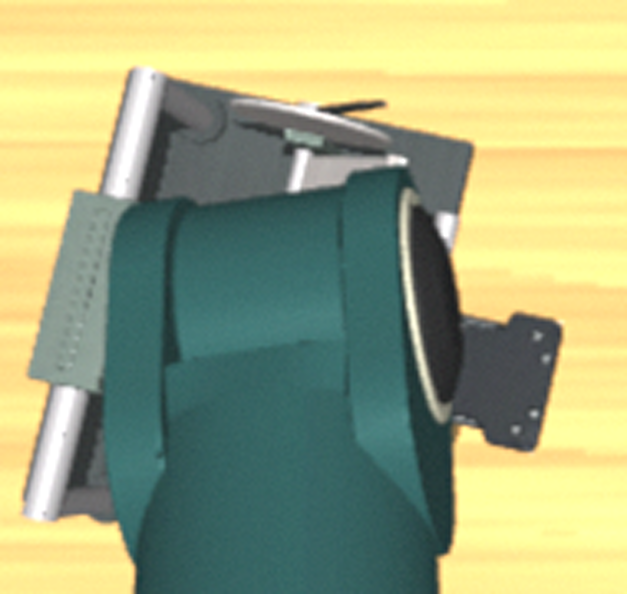

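View pics/w10.png

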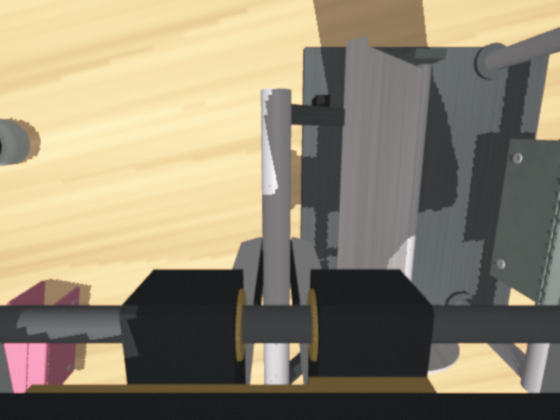

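The shield is up, with the guard undisturbed on the bar. The rod's near end is at scene (350.6,175.2), and the pointer hub is at about (387,254). The wrist force (about 30 N) points radially, so I'm slightly inside the arc. I'll measure the shield and pointer angles from the same image.

```bash
cat > ang.py <<'E'
from h import *
from scipy.optimize import least_squares
s=cam("scene"); crop(s,"pt.png",335,185,425,275,6.5); crop(s,"rd.png",335,140,425,230,6.5)
t=cam("top"); crop(t,"ptt.png",140,150,210,190,10)
E
python3 ang.py
```

```text
(no output)
```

View pics/pt.png

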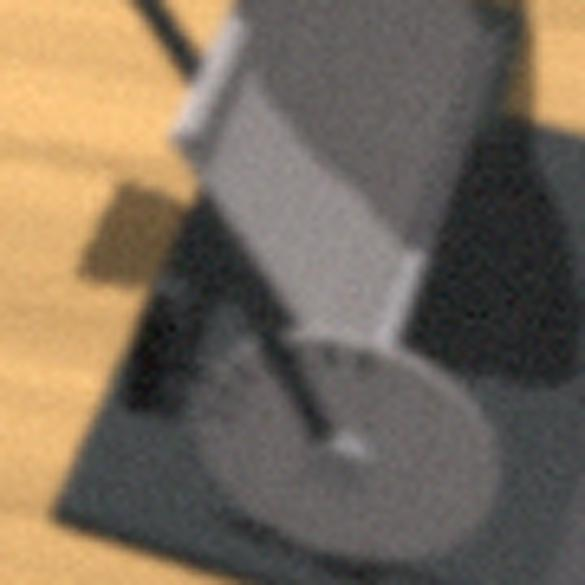

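View pics/rd.png

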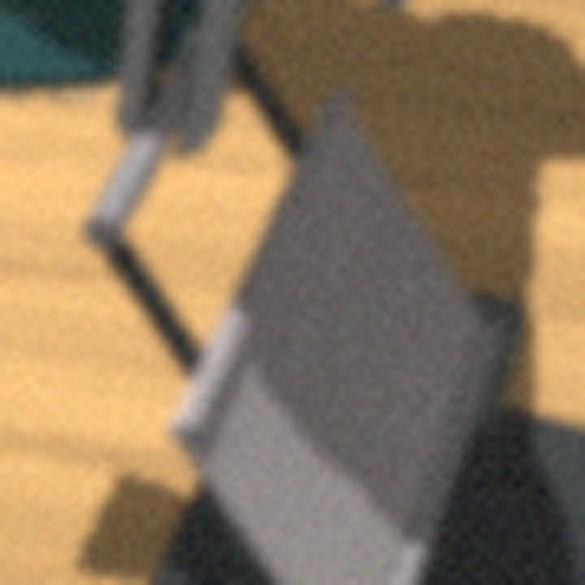

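View pics/ptt.png

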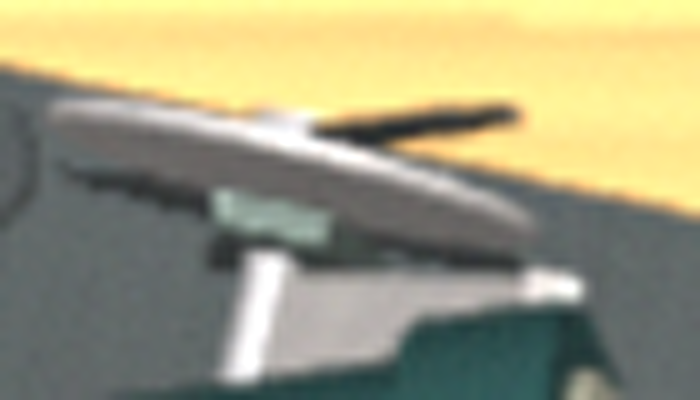

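```bash
cat > ang2.py <<'E'
from h import *
from scipy.optimize import least_squares
import sys
s=cam("scene"); t=cam("top")
def W(p,L):
    x,y,a=p[:3]; c,S=np.cos(a),np.sin(a); L=np.asarray(L,float)
    return np.c_[x+c*L[:,0]-S*L[:,1],y+S*L[:,0]+c*L[:,1],L[:,2]]
def px(l,x0,y0,k): return np.array([( x0+(a+.5)/k-.5, y0+(b+.5)/k-.5) for a,b in l])
rs0=px([(62,228),(150,72)],305,165,4.5)      # rod ends at start
tip=px([(278,237)],305,165,4.5); tipt=px([(510,115)],140,150,10)
rod=np.array([[float(sys.argv[1]),float(sys.argv[2])]])
A=np.array([502.6,220.6,-.21]); B=np.array([501.3,223.4,-.213])
for n,p in (("A",A),("B",B)):
  L=82.9
  R=lambda a,l:W(p,[(l,-200*np.cos(a),70+200*np.sin(a))])
  T=lambda a:W(p,[(149,-120*np.cos(a),70+120*np.sin(a))])
  print(n,"start rod err",(proj(s,R(0,L))-rs0[0]).round(1),(proj(s,R(0,-L))-rs0[1]).round(1))
  # allow image offset (calibration) common, from start rod ends
  off=np.mean([rs0[0]-proj(s,R(0,L))[0],rs0[1]-proj(s,R(0,-L))[0]],axis=0)
  for o in (0*off,off):
    f=least_squares(lambda q:(proj(s,R(q[0],L))+o-rod).ravel(),[.9]); g=least_squares(lambda q:(proj(s,T(q[0]))+o-tip).ravel(),[.9])
    print("  shield",f.x.round(3),f.fun.round(1),"pointer",g.x.round(3),g.fun.round(1))
  g=least_squares(lambda q:(proj(t,T(q[0]))-tipt).ravel(),[.9]); print("  top tip pointer",g.x.round(3),g.fun.round(1))
E
python3 ang2.py 350.4 175.4
```

```text
A start rod err [[-1.3  0.3]] [[-0.8 -0.1]]
  shield [0.885] [-0.2 -0.4] pointer [1.018] [-0.1 -0.6]
  shield [0.872] [-0.1 -0.1] pointer [0.996] [-0.1 -0.5]
  top tip pointer [0.997] [ 0.  -0.1]
B start rod err [[-0.2 -0.1]] [[ 0.4 -0.4]]
  shield [0.868] [-0.1 -0.3] pointer [0.994] [-0.1 -0.7]
  shield [0.871] [-0.  -0.1] pointer [0.997] [-0.1 -0.5]
  top tip pointer [0.981] [-0.3  1. ]
```

Pointer estimates agree at about 0.995 rad, and the shield is at about 0.87 rad. I'll go another ~0.12 rad along the arc and ease slightly outward to relieve the radial push.

>>> carry_out(commands=[{"hand": 0, "slide": [0, 5, -5.5], "turn": 0}, {"hand": 0, "slide": [0, 6, -5.5], "turn": 0}, {"hand": 0, "slide": [0, 6, -4.5], "turn": 0}, {"hand": 0, "slide": [0, 0, 0], "turn": 0}, {"hand": 0, "slide": [0, 0, 0], "turn": 0}, {"hand": 0, "slide": [0, 0, 0], "turn": 0}])

```text
t: 15.9
tcp_pos: [478.3, 117.0, 321.0]
tool_rot: [0.0, 0.106, 0.994, -0.0]
ft_force: [2.2, -4.7, 4.9]
finger_gap: 13.5
```

```bash
python3 to.py; sed -i 's/^t=cam.*//' ang.py; python3 ang.py
```

```text
t 15.9 tcp [478.3 117.  321. ] theta_y 1.3578 zax [ 0.001 -0.    -1.   ] F [ 2.2 -4.7  4.9] gap 13.5 q [-0.84  0.18  0.61  1.93 -0.12  1.07  1.17]
```

View pics/rd.png

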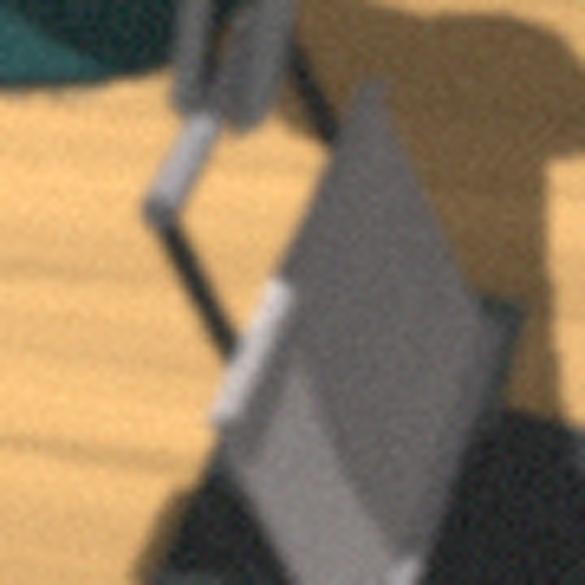

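```bash
python3 ang2.py 358.9 171.9; python3 - <<'E'
import numpy as np
d=np.array([478.3-458.4,117-26.9]); print("tcp inward",d@[.2114,.9774],"angle y",np.arccos(1-d@[.2114,.9774]/200),"angle z",np.arcsin((321-147.7)/200))
E
```

```text
A start rod err [[-1.3  0.3]] [[-0.8 -0.1]]
  shield [1.003] [0.1 0.2] pointer [1.018] [-0.1 -0.6]
  shield [0.991] [0.1 0.4] pointer [0.996] [-0.1 -0.5]
  top tip pointer [0.997] [ 0.  -0.1]
B start rod err [[-0.2 -0.1]] [[ 0.4 -0.4]]
  shield [0.988] [0.1 0.3] pointer [0.994] [-0.1 -0.7]
  shield [0.99] [0.1 0.4] pointer [0.997] [-0.1 -0.5]
  top tip pointer [0.981] [-0.3  1. ]
tcp inward 92.2706 angle y 1.0019659178685998 angle z 1.048147525315888
```

The shield (0.99 rad) and pointer (0.995 rad) are in line to within 0.01–0.015 rad, and the forces are now small. I'll hold for a second and do final checks.

>>> carry_out(commands=[{"hand": 0, "slide": [0, 0, 0], "turn": 0}, {"hand": 0, "slide": [0, 0, 0], "turn": 0}, {"hand": 0, "slide": [0, 0, 0], "turn": 0}, {"hand": 0, "slide": [0, 0, 0], "turn": 0}, {"hand": 0, "slide": [0, 0, 0], "turn": 0}, {"hand": 0, "slide": [0, 0, 0], "turn": 0}, {"hand": 0, "slide": [0, 0, 0], "turn": 0}, {"hand": 0, "slide": [0, 0, 0], "turn": 0}, {"hand": 0, "slide": [0, 0, 0], "turn": 0}, {"hand": 0, "slide": [0, 0, 0], "turn": 0}])

```text
t: 17.05
tcp_pos: [478.3, 117.0, 321.0]
tool_rot: [0.001, 0.106, 0.994, -0.0]
ft_force: [2.7, -5.6, 4.6]
finger_gap: 13.3
```

```bash
python3 to.py; python3 ang.py; python3 - <<'E'
from h import *
t=cam("scene");crop(t,"s11.png",300,80,480,280,3)
t=cam("top");cv2.imwrite("pics/t11.png",t["color"][:,:,::-1])
E
```

```text
t 17.05 tcp [478.3 117.  321. ] theta_y 1.3577 zax [ 0.001 -0.    -1.   ] F [ 2.7 -5.6  4.6] gap 13.3 q [-0.84  0.18  0.61  1.93 -0.12  1.07  1.17]
```

View pics/rd.png

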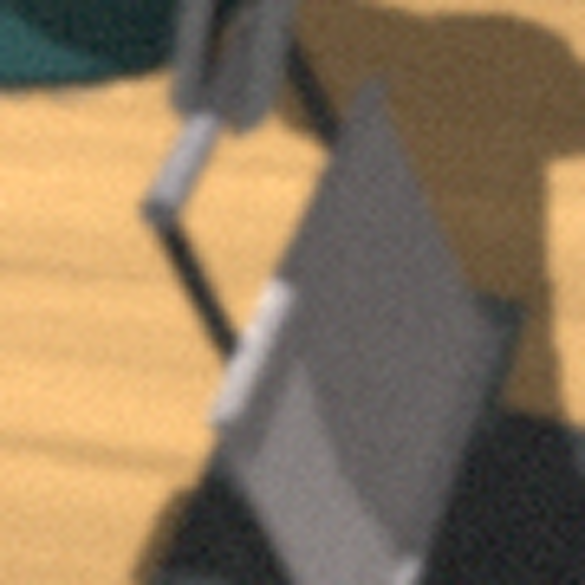

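View pics/s11.png

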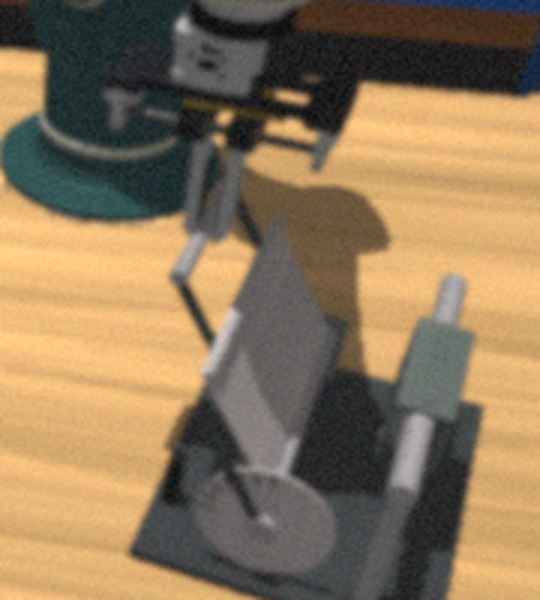

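View pics/t11.png

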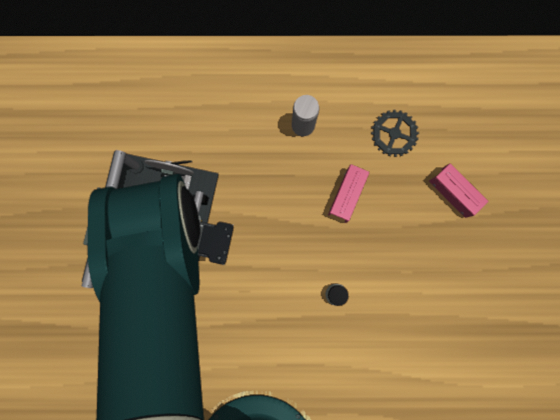

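The view is unchanged after a second. The rod end is still at crop (158,210), the shield side arm is parallel to the pointer, and the guard sits mid-bar. The can (305,110), jar (337,295) and chainring (395,133) are where they started. Handing in.

```bash
python3 -c "
from rig import robot
print(robot.job_done()); print(robot.read_state()['t'])"
```

```text
the job is handed in; nothing more can be done
None
the job is handed in; nothing more can be done
```

The grey chain guard hangs released astride the drip bar near mid-span. The splash shield is lifted by its rod and held in the gripper in line with the pointer. I handed the job in at about 17 s of the 61 s allowed; no verdict was reported.

**Shield and pointer:** My last image fits put the shield at about 0.99 rad and the pointer at about 0.98–1.02 rad, inside the 0.08 rad tolerance. Over a one-second hold, neither the arm nor the rod moved visibly. The wrist force then was about 8 N, and the fingers were 13.3 mm apart on the 14 mm rod.

**Guard:** It looks level and clear of the arm and fingers in the last scene picture. It was lowered to within about 2 mm of the bar's axis.

**Bystanders:** The pointer, can, jar and chainring appear at the same places as at the start. The pointer tip was dark against the base in the last scene views, so I rely on the top view for it.

**Checks that disagreed:**
- **Stand position:** the first fit was about 3 mm off across the bar compared with the wrist view. I followed the wrist view for both the bar and the rod.
- **Shield angle:** the tool position alone gave 1.00–1.05 rad, most likely because the rod rolled or slid about 5 mm in the pads. I trusted the image.
- **Wrist force:** a radial push of about 30 N built up mid-lift, and I eased it off before the final hold.

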